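Clamp a pulled cork in the ratchet cork gauge

ROBOT

A 7-joint arm with a two-finger parallel gripper is mounted at the origin on a cart in front of the work surface, level with it; the furniture and walls round the work are solid. World frame = base frame: x ahead of the robot, y to its left, z up, the work surface at z = 0. Lengths are in m, angles in rad, forces in N, time in s.
With the tool pointing down it reaches from about 0.375 to 0.925 m from the base axis. Payload 3.1 kg.
Tool frame: the origin (TCP) lies between the finger pads; the fingertips stand 19 mm ahead of it and the grasp point (between the pads) is the TCP; z points along the fingers, y is the line along which they close (so a half turn about z gives the same grasp; the last joint's range is limited). The gripper opens to 85 mm and grips with 20 to 120 N. Pads are 22 mm wide; open, the fingers measure 114 mm over their backs; the gripper's body (76 mm by 85 mm) begins 54 mm behind the grasp point. The pads swing forward as they close: fully open they stand 13 mm farther back than shut.
Start: joints at [1.24, 0.383, 0.044, 1.598, -0.018, 1.161, -0.05], TCP at [0.15, -0.632, 0.25] pointing down, gripper open.
Joint ranges: [-2.61, 2.61], [-0.41, 2.15], [-1.48, 1.57], [0, 2.5], [-1.57, 4.71], [0.05, 1.97], [-2.85, 2.85]. Speed limits (rad/s): [2.79, 2.79, 3.14, 3.14, 3.14, 3.14, 3.14].

INTERFACE

Orientations are given as a unit quaternion [x, y, z, w].
In Python, from bench import move_ptp, movel, move_j, move_gripper, pause, inverse_kinematics, read_camera, camera_params, MotionError, sign_off, look_for, tip_of, read_time_s, read_qpos, read_joint_vel, read_effort, read_eef_pos, read_tcp_rot, read_ft_force, read_ft_torque, read_finger_gap, read_grasp_force gives the robot as it stands. Calls block until the motion is done:
- move_ptp(position, orientation): joint-space move of the TCP to a pose.
- movel(position, orientation=None, speed=0.15): straight line of the TCP; orientation=None keeps the orientation; speed is the mean speed in m/s.
- move_j(angles): joint-space move.
- move_gripper(opening, effort=None): finger opening in m; effort is the grip in N (None keeps the last); returns when the fingers have stopped.
- pause(seconds).
- inverse_kinematics(position, orientation): joint angles nearest the present ones, or None.
- read_camera(name): name is "scene" or "top"; returns the picture (384x512x3 uint8, red, green, blue); there is no depth.
- camera_params(name): a dict with "K" (3x3 intrinsics, pixels), "camera_from_world" (4x4, takes a point from world to camera coordinates). Camera axes: x right, y down, z forward; pixel columns grow to the right and rows downward; lengths in m; the calibration is good to about 2 mm. A picture is of the moment at which its call begins. camera_params takes no time and is no camera call.
A pose or a line that the arm cannot do raises MotionError and nothing moves.
- sign_off(): hands the job in; it is judged then, once.
Trained networks look in the newest picture that a camera, given by its name, has taken for a name from the list of things; names that differ only in an ending like _2 or _b are one class to them, and where a whole thing is asked for, a point or a joint stands for the part that bears it (a point fixed in the world has none). Each returns a list of dicts, best first, with "confidence" (0 to 1); they miss things now and then, are a little off and sometimes report something else, mostly with a low value. They report only what shows in the picture. A call takes as long as a camera call. They do not tell look-alikes from the thing itself.
- look_for(camera, name): "at" ([column, row] in pixels, amid what is visible of it).
- tip_of(camera, name): "at" ([column, row] in pixels: a listed point, or the origin of a listed thing).
Readings, each from a call of its own:
- read_time_s(): time.
- read_qpos(): joint angles.
- read_joint_vel(): joint speeds.
- read_effort(): joint torques, N m.
- read_eef_pos(): TCP position.
- read_tcp_rot(): TCP orientation.
- read_ft_force(): force on the tool from outside, world axes, zero at the start.
- read_ft_torque(): the same for the moment, N m.
- read_finger_gap(): finger opening in m.
- read_grasp_force(): force on a finger pad.
Only numpy, scipy, OpenCV 4.12 (cv2) and the standard library are available. Lean on these libraries where they do the work, as an engineer would, in place of code of your own. Each camera call takes 0.05 s, during which the arm holds its last target. There are 200 camera calls.

TASK

Gauge the pulled cork: take it from the terracotta saucer, lay it lengthwise in the V-block on the cork gauge's drawn-out carriage, let go, and push the carriage fully home under the spindle. Then turn the knurled ratchet knob above the graduated drum clockwise until the ratchet slips, give it two or three clicks and no more, and leave the cork gripped at the set force, not crushed. Do not shove the gauge about, and leave the other things on the table alone.

Things in the scene. Friction and masses are not known exactly. Their poses are not given: they have to be found in the camera images.
- gauge: grey cast cork gauge on rubber feet, loose, 2.6 kg. Origin on the table under the vertical spindle axis; x points from there to the column (the way the carriage goes home). In mm: bed x -150 to 75, y +-40, z to 20; column x 35 to 72; boss on the axis, radius 20, z 78 to 104; graduated drum on the axis, radius 20, z 112 to 133; knob above it.
- knob_grip (a point): centre of the knurled steel ratchet knob, half-way up it, on the spindle axis, gauge z 152 mm. Cylinder of radius 16 mm, gauge z 139 to 165, 6 mm clear above the drum; it does not rise or sink. Clockwise from above drives the steel spindle foot under the boss down, 3.8 mm per rad, against 0.06 to 0.11 N m; it meets a seated cork after 0.4 to 3 rad.
- ratchet_knob (a joint): slip: rad by which the knob has turned clockwise past the drum, 0 at the start. When the foot meets the cork the moment climbs over 0.3 to 0.5 rad to 0.13 to 0.2 N m, where the ratchet slips (foot force 20 to 35 N): the drum then stands, and the knob clicks every 0.449 rad (14 to a turn), the moment falling by 0.1 or more at each; let go between clicks, it springs back up to 0.2 rad.
- carriage (a joint): position of the carriage in m: 0 fully drawn out, 0.085 fully home against its stop under the spindle; starts at 0 to 0.012; slides with about 1.2 N and stays where it is left.
- cradle_seat (a point): on the carriage: where the middle of a seated cork lies, gauge z 50 mm, on the spindle axis when the carriage is home. x along the V (as the gauge's x), z up. V-block 42 mm long, 18 wide, faces 30 degrees from level, its edges 8 mm and the carriage plate (46 mm wide) 21 mm below this point.
- carriage_handle (a point): middle of the black push knob of the carriage (radius 9 mm, gauge z 37 to 61, this point at gauge z 50, on a thin steel post). It stands 85 mm from the cradle seat, toward the front (-x of the gauge), on the carriage's centre line.
- cork_mid (a point): middle of the pulled wine cork lying in the terracotta saucer: a cylinder 23 mm thick and 44 mm long, its long axis along this frame's y; 12 g.
- cork: the same cork, origin at its underside.
- saucer: terracotta saucer, 119 mm wide, fixed, its inner floor 4 mm above the table; origin at the middle of its underside.
- tasting_a: bystander: empty tasting glass, 64x64x155 mm, at the left; origin at the middle of its underside
- cutter: bystander: black foil cutter, 33x46x14 mm, between gauge and chest; origin at the middle of its underside
- stopper: bystander: bottle stopper standing on its crown, 31x31x56 mm, at the right; origin at the middle of its underside
Things that resemble listed ones, but are neither listed nor needed, are in the scene too. What is shaped like the cork but blue or yellow is not meant.

How it is judged:
On the way, in this order (a step that is already met when the one before it is completed fails the run):
1. the cork lies seated in the V-block, let go (horizontal distance between cork_mid and cradle_seat below 0.01 m and z of cork_mid in the frame of cradle_seat between -0.004 and 0.004 m and angle between the y axis of cork_mid and the x axis of cradle_seat, either way round below 0.2 rad and contact force between the fingers and cork below 0.1 N), for 0.2 s.
2. the carriage is fully home with the cork still seated (horizontal distance between cork_mid and cradle_seat below 0.01 m and z of cork_mid in the frame of cradle_seat between -0.004 and 0.004 m and angle between the y axis of cork_mid and the x axis of cradle_seat, either way round below 0.2 rad and value of joint carriage above 0.0825 m), for 0.2 s.
3. the ratchet has slipped at least two clicks with the spindle pressing on the cork (value of joint ratchet_knob above 0.75 rad and contact force between gauge and cork above 15 N), for 0.2 s.
At the end, for the whole second after the job is handed in: Carriage home (within 2.5 mm of its stop); cork seated in the V-block (middle within 10 mm of the seat, 4 mm in height, axis within 0.2 rad) and gripped in the gauge (contact forces over 15 N in all); ratchet slipped at least two clicks (0.75 rad) and at most three (1.55 rad); gauge level and still (all of step 2 and all of step 3 and value of joint ratchet_knob below 1.55 rad and linear speed of gauge below 0.02 m/s and angle between gauge's own z axis and vertical below 0.05 rad); the robot touches nothing.
It fails at once if the cork is crushed in the gauge, over 150 N counting spindle and V-block together (the ratchet gives about 65 N) (contact force between gauge and cork above 150 N).
It fails at once if the ratchet is slipped past three clicks, into a fourth (value of joint ratchet_knob above 1.55 rad).
It fails at once if the gauge is shoved more than 20 mm or tipped (distance of gauge from where it was at the start of the episode above 0.02 m or angle between gauge's own z axis and vertical above 0.15 rad).
It fails at once if the tasting glass, foil cutter or stopper is moved more than 25 mm (distance of any of tasting_a, cutter, stopper from where it was at the start of the episode above 0.025 m).
It also fails if it takes over 72 s, if anything falls off the work surface, if the arm or the gripper's body presses on something with over 40 N, if the wrist force passes 120 N, or if a joint passes its speed limit or range.

## Working session

There is one attempt and no reset: what is moved stays moved. The work goes in short steps, each a Python script; the robot and the scene stay as the last script left them, time stands still between calls to the robot, and variables do not carry over. Pictures are saved under pics/ and viewed, at most 10 in all, crops included, and the job is handed in when it is done.

```bash
ls; mkdir -p pics; python3 - <<'E'
from bench import *
import cv2
for c in("scene","top"):
    im=read_camera(c); cv2.imwrite(f"pics/{c}0.png",im[:,:,::-1])
    p=camera_params(c); print(c,p["K"],p["camera_from_world"])
    for n in("gauge","knob_grip","cradle_seat","carriage_handle","cork_mid","saucer","tasting_a","cutter","stopper"):
        print(n,[([round(float(v)) for v in d["at"]],round(d["confidence"],2)) for d in tip_of(c,n)[:4]])
print(read_time_s(),read_tcp_rot())
E
```

```text
pics
scene [[474.73510376   0.         257.73282191]
 [  0.         474.73510376 185.65583095]
 [  0.           0.           1.        ]] [[-0.73558221 -0.67728426 -0.01431241  0.42453023]
 [-0.29536565  0.33965978 -0.89296717  0.28132005]
 [ 0.60965396 -0.65262337 -0.4498942   0.96992674]
 [ 0.          0.          0.          1.        ]]
gauge [([226, 224], 0.93), ([223, 175], 0.49)]
knob_grip [([225, 174], 0.42)]
cradle_seat [([247, 220], 0.72), ([272, 233], 0.59)]
carriage_handle [([268, 233], 0.93)]
cork_mid [([350, 187], 0.66), ([326, 203], 0.53), ([298, 223], 0.52)]
saucer [([322, 205], 0.82)]
tasting_a [([131, 272], 0.92)]
cutter [([253, 189], 0.55)]
stopper [([309, 176], 0.54), ([227, 224], 0.28)]
top [[350.91847696   0.         253.79903225]
 [  0.         350.91847696 195.57596536]
 [  0.           0.           1.        ]] [[ 0.08928651 -0.99600275 -0.00253937 -0.0411528 ]
 [-0.97442531 -0.08682378 -0.20726059  0.60687939]
 [ 0.20621164  0.02098    -0.97828247  0.92395657]
 [ 0.          0.          0.          1.        ]]
gauge [([243, 192], 0.89)]
knob_grip [([238, 174], 0.65)]
cradle_seat [([232, 213], 0.8), ([333, 237], 0.58)]
carriage_handle [([230, 240], 0.7)]
cork_mid [([288, 237], 0.66), ([382, 246], 0.61), ([331, 238], 0.44), ([332, 236], 0.33)]
saucer [([332, 237], 0.84)]
tasting_a [([140, 174], 0.74)]
cutter [([312, 167], 0.64)]
stopper [([374, 194], 0.49), ([233, 212], 0.49)]
1.0 [9.93231473e-01 1.16151800e-01 4.94188428e-06 1.00892326e-05]
```

```bash
python3 - <<'E'
import cv2,numpy as np
t=cv2.imread("pics/top0.png");s=cv2.imread("pics/scene0.png")
cv2.imwrite("pics/topc.png",cv2.resize(t[130:290,100:420],None,fx=2.5,fy=2.5,interpolation=cv2.INTER_CUBIC))
cv2.imwrite("pics/scenec.png",cv2.resize(s[100:300,100:400],None,fx=2.6,fy=2.6,interpolation=cv2.INTER_CUBIC))
E
```

```text
(no output)
```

View pics/topc.png

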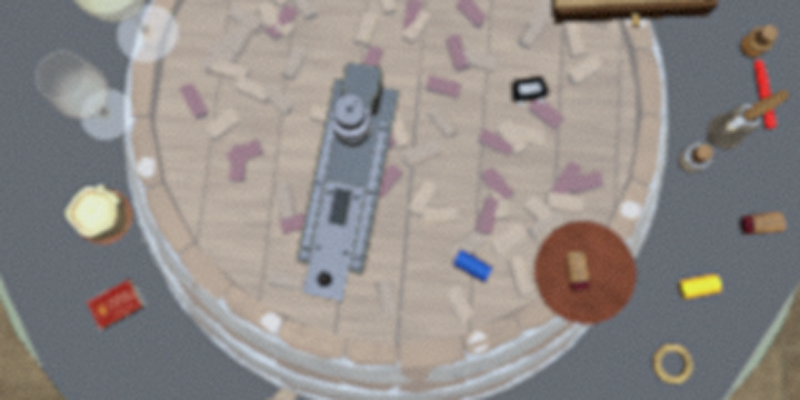

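View pics/scenec.png

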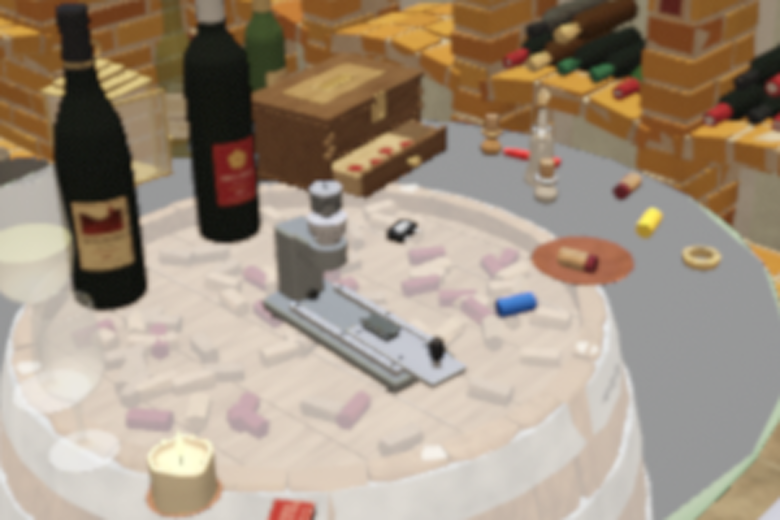

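Cork candidates in the top view are: brown with a wine-red end in the saucer (331,238), blue (288,237), yellow (382,246), and another brown one on the table at (406,219). Only the one at (331,238) is a natural cork lying in the terracotta saucer. Next I'll locate everything and confirm the cork in a crop.

```bash
cat > h.py <<'E'
from bench import *
import numpy as np, cv2
from scipy.spatial.transform import Rotation as R
def P(c):
    p=camera_params(c); return np.array(p["K"]),np.array(p["camera_from_world"])
def ray(c,uv):
    K,T=P(c); d=T[:3,:3].T@np.linalg.solve(K,[*uv,1]); return -T[:3,:3].T@T[:3,3],d
def on(c,uv,z):
    o,d=ray(c,uv); return o+d*(z-o[2])/d[2]
def px(c,X):
    K,T=P(c); q=K@(T[:3,:3]@np.array(X)+T[:3,3]); return q[:2]/q[2]
def tri(a,b):
    A=[];B=[]
    for c,uv in(("top",a),("scene",b)):
        o,d=ray(c,uv);d=d/np.linalg.norm(d);M=np.eye(3)-np.outer(d,d);A.append(M);B.append(M@o)
    return np.linalg.lstsq(np.vstack(A),np.hstack(B),rcond=None)[0]
def down(yaw): # tool z down, tool y (closing) along world angle yaw
    y=np.array([np.cos(yaw),np.sin(yaw),0]);z=np.array([0,0,-1.]);return R.from_matrix(np.c_[np.cross(y,z),y,z]).as_quat()
E
python3 - <<'E'
from h import *
np.set_printoptions(precision=4,suppress=True)
D={}
for n,z in(("knob_grip",.152),("cradle_seat",.05),("carriage_handle",.05),("gauge",0),("cork_mid",.0155),("saucer",0),("cutter",0),("stopper",0),("tasting_a",0)):
    r={}
    for c in("top","scene"):
        acc=[]
        for k in range(3):
            read_camera(c)
            for d in tip_of(c,n):
                X=on(c,d["at"],z)
                acc.append((*d["at"],*X[:2],d["confidence"]))
        r[c]=np.array(acc); 
        print(n,c);print(r[c])
E
python3 - <<'E'
import cv2,numpy as np
t=cv2.imread("pics/top0.png");s=cv2.imread("pics/scene0.png")
a=cv2.resize(t[212:262,306:356],(400,400),interpolation=cv2.INTER_CUBIC)
b=cv2.resize(s[175:225,297:347],(400,400),interpolation=cv2.INTER_CUBIC)
cv2.imwrite("pics/cork.png",np.hstack([a,b]))
E
```

```text
knob_grip top
[[236.8    177.       0.6345   0.0593   0.48  ]
 [236.5    176.5      0.6357   0.0602   0.72  ]
 [242.2    191.5      0.5975   0.0417   0.43  ]
 [236.3    174.3      0.6416   0.0613   0.47  ]]
knob_grip scene
[[225.3    174.5      0.6481   0.0474   0.57  ]
 [223.4    175.5      0.6474   0.055    0.42  ]
 [324.1    204.       0.3557   0.0074   0.36  ]
 [225.2    174.4      0.6488   0.0471   0.74  ]]
cradle_seat top
[[233.1    212.1      0.5583   0.0673   0.7   ]
 [235.     214.8      0.5511   0.0612   0.86  ]
 [232.9    214.3      0.552    0.0672   0.91  ]]
cradle_seat scene
[[245.8    218.1      0.5705   0.053    0.81  ]
 [243.5    217.9      0.5758   0.0562   0.59  ]
 [246.5    220.5      0.5605   0.0606   0.8   ]]
carriage_handle top
[[233.3    240.3      0.4794   0.0587   0.91  ]
 [231.7    241.7      0.4752   0.0628   0.73  ]
 [229.5    240.7      0.4774   0.0691   0.57  ]]
carriage_handle scene
[[269.8    233.       0.4742   0.066    0.92  ]
 [267.8    230.5      0.4858   0.0605   0.84  ]
 [270.5    232.7      0.4738   0.0638   0.72  ]]
gauge top
[[243.6    189.5  
[... 2077 characters left out ...]
   0.6628  -0.3564   0.64  ]]
stopper scene
[[310.2    178.2      0.6492  -0.337    0.5   ]
 [245.     219.       0.6283  -0.0019   0.28  ]
 [309.2    175.9      0.6625  -0.3491   0.6   ]
 [309.5    177.1      0.6561  -0.3423   0.62  ]]
tasting_a top
[[144.1    174.       0.6587   0.3527   0.78  ]
 [233.4    211.5      0.568    0.0704   0.53  ]
 [378.9    195.3      0.6556  -0.3589   0.43  ]
 [140.4    177.4      0.6471   0.3622   0.58  ]
 [143.1    179.6      0.641    0.353    0.97  ]]
tasting_a scene
[[128.7    273.3      0.6614   0.3641   0.65  ]
 [132.     273.8      0.6538   0.36     0.83  ]
 [224.9    176.       0.8774  -0.1617   0.64  ]
 [132.9    271.9      0.6585   0.3543   0.64  ]]
```

View pics/cork.png

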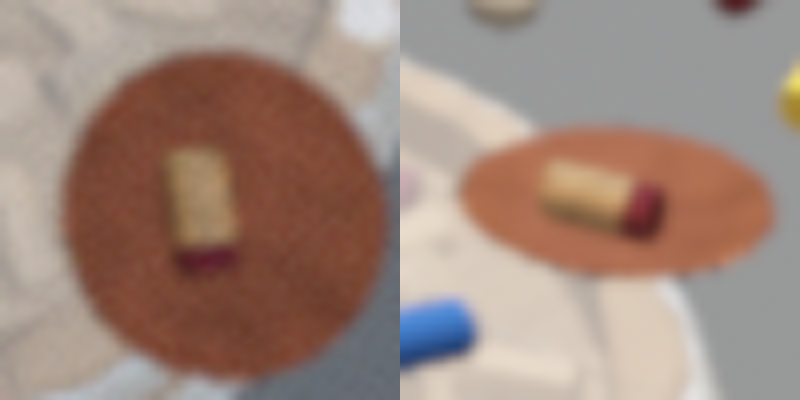

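Crop confirms it: natural cork with a stained end in the saucer, centred at top (331.3,238.2), axis nearly along the image rows. Now the gauge's pose and the cork's yaw, by fitting known geometry.

```bash
python3 - <<'E'
from h import *
np.set_printoptions(precision=4,suppress=True)
ims=[read_camera("top").astype(float) for _ in range(6)]
im=np.mean(ims,0).astype(np.uint8)
cv2.imwrite("pics/topavg.png",im[:,:,::-1])
# cork: non-terracotta inside saucer
sub=im[222:256,318:345].astype(np.uint8); hsv=cv2.cvtColor(sub,cv2.COLOR_RGB2HSV)
lab=cv2.cvtColor(sub,cv2.COLOR_RGB2LAB).astype(float)
bg=np.median(lab.reshape(-1,3),0); d=np.linalg.norm(lab-bg,axis=2)
m=(d>18).astype(np.uint8); n,l,st,ce=cv2.connectedComponentsWithStats(m); k=1+np.argmax(st[1:,4])
c=cv2.findContours((l==k).astype(np.uint8),0,2)[0][0]+[318,222]
r=cv2.minAreaRect(c); print("cork",st[k],ce[k]+[318,222],r)
b=cv2.boxPoints(r); b=b[np.argsort(b[:,1])]
e0,e1=b[:2].mean(0),b[2:].mean(0); X0,X1=on("top",e0,.018),on("top",e1,.018); print(X0,X1,(X0+X1)/2,np.linalg.norm(X1-X0),np.arctan2(*(X0-X1)[[1,0]]))
# current rough gauge overlay
img=cv2.resize(im[:,:,::-1][145:255,205:275],None,fx=5.4,fy=5.4,interpolation=cv2.INTER_CUBIC)
s=lambda X:tuple(int(v) for v in ((px("top",X)-[205,145]+.5)*5.4))
g=np.array([.6395,.0555]);a=-.09
Rg=np.array([[np.cos(a),-np.sin(a)],[np.sin(a),np.cos(a)]])
w=lambda x,y,z:[*(g+Rg@[x,y]),z]
cv2.polylines(img,[np.array([s(w(x,y,.02)) for x,y in((-.15,-.04),(.075,-.04),(.075,.04),(-.15,.04))])],True,(0,255,0),1)
for z in(.133,.165):
    rr=.02 if z<.15 else .016
    cv2.polylines(img,[np.array([s(w(rr*np.cos(t),rr*np.sin(t),z)) for t in np.linspace(0,6.28,40)])],True,(0,0,255),1)
cv2.imwrite("pics/g1.png",img); print(img.shape)
E
```

```text
cork [  9   8   9  17 118] [330.9576 237.8136] ((331.1336669921875, 237.83660888671875), (16.219106674194336, 7.6617865562438965), 84.2894058227539)
[ 0.5369 -0.2149  0.018 ] [ 0.4911 -0.2216  0.018 ] [ 0.514  -0.2183  0.018 ] 0.04626596375746414 0.14397138050359037
(594, 378, 3)
```

View pics/g1.png

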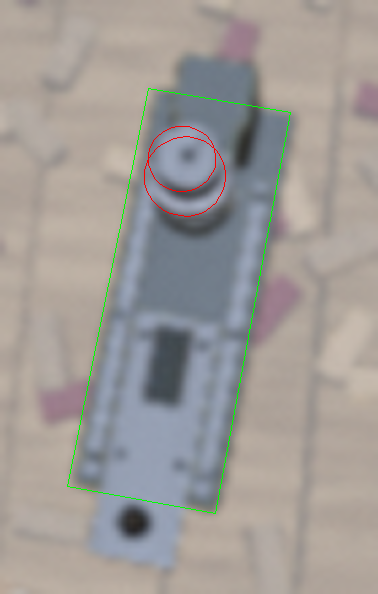

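The overlay fits within a pixel. The knob centre, seen at (239,173.5), calls for about a 2.5 mm shift to -y. I'll check this in the scene view.

```bash
python3 - <<'E'
from h import *
np.set_printoptions(precision=4,suppress=True)
g=np.array([.6400,.0530]);a=-.085
Rg=np.array([[np.cos(a),-np.sin(a)],[np.sin(a),np.cos(a)]])
for n,uv,z in(("vblock",(235.24,212.3),.042),("handle",(229.13,240.8),.058),("knobtop",(187/5.4+204.5,157/5.4+144.5),.165)):
    X=on("top",uv,z)[:2]; print(n,X,Rg.T@(X-g))
im=np.mean([read_camera("scene").astype(float) for _ in range(6)],0).astype(np.uint8)
f=6;o=np.array([190,150])
img=cv2.resize(im[:,:,::-1][150:250,190:300],None,fx=f,fy=f,interpolation=cv2.INTER_CUBIC)
s=lambda X:tuple(int(v) for v in ((px("scene",X)-o+.5)*f))
w=lambda x,y,z:[*(g+Rg@[x,y]),z]
cv2.polylines(img,[np.array([s(w(x,y,.02)) for x,y in((-.15,-.04),(.075,-.04),(.075,.04),(-.15,.04))])],True,(0,255,0),1)
for z,rr in((.112,.02),(.133,.02),(.139,.016),(.165,.016)):
    cv2.polylines(img,[np.array([s(w(rr*np.cos(t),rr*np.sin(t),z)) for t in np.linspace(0,6.28,40)])],True,(0,0,255),1)
for z in(.037,.061):
    cv2.circle(img,s(w(-.165,0,z)),3,(255,0,255),-1)
cv2.imwrite("pics/g2.png",img)
E
```

```text
vblock [0.5595 0.0618] [-0.081   0.0019]
handle [0.4764 0.0695] [-0.1644  0.0025]
knobtop [0.6406 0.0533] [0.0006 0.0003]
```

View pics/g2.png

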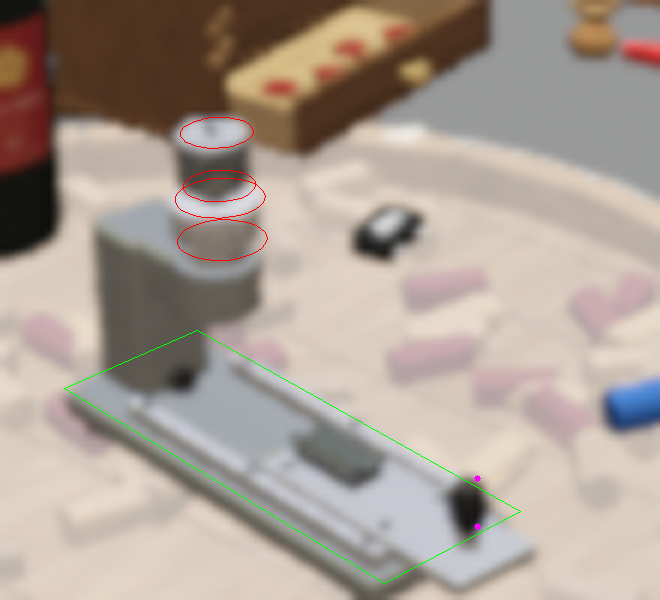

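Both views agree to about 1.5 mm. I take the gauge at (0.640, 0.0545) with yaw -0.09, which puts the carriage at about 4.5 mm. Now I pick the cork.

```bash
python3 - <<'E'
from h import *
np.set_printoptions(precision=4,suppress=True)
print("scene cork",on("scene",(322,199.75),.0175),"t0",read_time_s())
X=np.array([.5115,-.2165]); 
q=down(.144+np.pi/2)
# nearest of the two equivalent yaws
move_gripper(.055,30)
c=[down(.144+s*np.pi/2) for s in(1,-1)]
qs=[inverse_kinematics([*X,.15],k) for k in c]; print(qs)
i=int(np.argmin([abs(k[6]) if k is not None else 9 for k in qs]))
move_ptp([*X,.15],c[i]); movel([*X,.0275],speed=.12)
print(read_ft_force(),read_eef_pos())
move_gripper(0.0,30); print("gap",read_finger_gap(),read_grasp_force(),read_ft_force())
movel([*X,.16],speed=.15); print(read_finger_gap(),read_grasp_force(),read_time_s())
cv2.imwrite("pics/p1.png",np.hstack([cv2.resize(read_camera(n)[:,:,::-1][a:a+150,b:b+150],(400,400)) for n,a,b in(("scene",90,240),("top",150,250))]))
E
```

```text
scene cork [ 0.5127 -0.2129  0.0175] t0 7.0
[array([ 0.8674,  0.396 , -0.6397,  1.888 ,  0.287 ,  0.9499,  1.8105]), array([ 0.5845,  0.3394, -0.3009,  1.9012,  0.1244,  0.919 , -1.2027])]
[-0.2201 -0.1073 -0.297 ] [ 0.5124 -0.2168  0.0283]
gap 0.02168874660707724 29.418215453624725 [-0.7413  0.5666  4.4731]
0.02179446040282952 29.30608570575714 12.0167
```

View pics/p1.png

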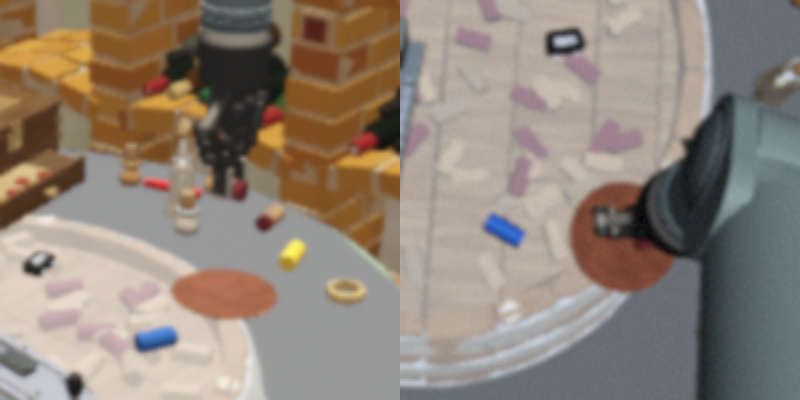

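The cork is held (gap 21.7 mm) and the saucer is empty. Next I lay it in the V-block.

```bash
python3 - <<'E'
from h import *
np.set_printoptions(precision=4,suppress=True)
S=np.array([.5595,.0617]);k=down(-.09-np.pi/2)
e=read_eef_pos(); movel([.515,-.08,.2],speed=.25)
move_ptp([*S,.16],k); print(read_eef_pos(),read_qpos())
movel([*S,.072],speed=.12); pause(.2); f0=read_ft_force(); print(f0,read_eef_pos())
z=.068
while z>.0595:
    movel([*S,z],speed=.05); f=read_ft_force()-f0; print(round(z,4),f,read_eef_pos())
    if f[2]>2.0: break
    z-=.0012
print(read_time_s())
cv2.imwrite("pics/p2.png",np.hstack([cv2.resize(read_camera(n)[:,:,::-1][a:a+100,b:b+100],(400,400),interpolation=cv2.INTER_CUBIC) for n,a,b in(("scene",160,200),("top",160,190))]))
E
```

```text
[0.5593 0.0593 0.1588] [ 0.1883  0.358  -0.4327  1.8715  0.1825  0.9531 -1.99  ]
[ 0.9637 -0.6082 -0.0329] [0.5604 0.0619 0.073 ]
0.068 [-0.8394  0.6441  0.2221] [0.5592 0.0616 0.0678]
0.0668 [-0.7418  0.7912 -0.2323] [0.5594 0.0617 0.0667]
0.0656 [-1.3579  0.7858  0.0117] [0.5594 0.0617 0.0655]
0.0644 [-1.624   0.2851 -0.1286] [0.5594 0.0617 0.0643]
0.0632 [-0.6729  0.572   0.3536] [0.5595 0.0617 0.0632]
0.062 [-1.2557 -0.2345  4.4444] [0.5603 0.0617 0.0629]
16.0833
```

View pics/p2.png

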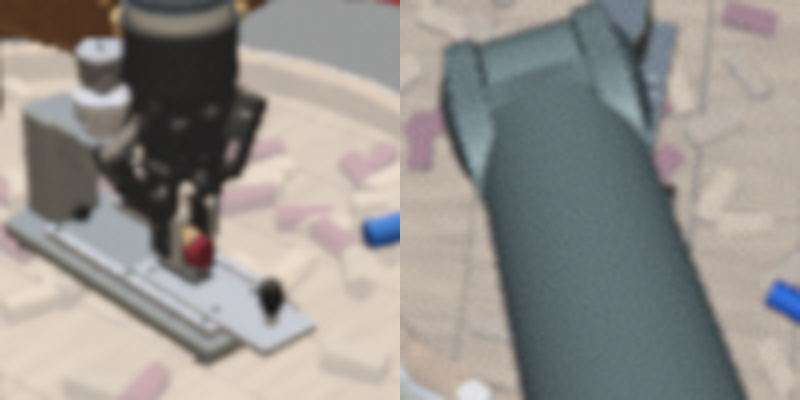

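Contact came at TCP z 0.0629, exactly the expected seat height, and the picture shows the cork lengthwise on the V-block at scene (249,222). Release, go round to the front and check.

```bash
python3 - <<'E'
from h import *
np.set_printoptions(precision=4,suppress=True)
S=np.array([.5595,.0617])
move_gripper(.05,20); pause(.1)
movel([*S,.13],speed=.15)
movel([.437,.0728,.13],speed=.25); move_gripper(0.0,30)
print(read_eef_pos(),read_time_s())
im=read_camera("scene")
for n in("cork_mid","cradle_seat","carriage_handle"): print(n,[(d["at"],on("scene",d["at"],.05)[:2],d["confidence"]) for d in tip_of("scene",n)[:3]])
cv2.imwrite("pics/p3.png",cv2.resize(im[160:260,190:310,::-1],None,fx=5,fy=5,interpolation=cv2.INTER_CUBIC))
E
```

```text
[0.4372 0.0728 0.13  ] 18.4417
cork_mid [([297.9, 219.5], array([ 0.4622, -0.0324]), 0.58), ([246.6, 221.6], array([0.5564, 0.0645]), 0.55), ([347.5, 188.0], array([ 0.4647, -0.2722]), 0.43)]
cradle_seat [([245.8, 218.7], array([0.5683, 0.0552]), 0.94)]
carriage_handle [([269.5, 230.6], array([0.4822, 0.058 ]), 0.59)]
```

View pics/p3.png

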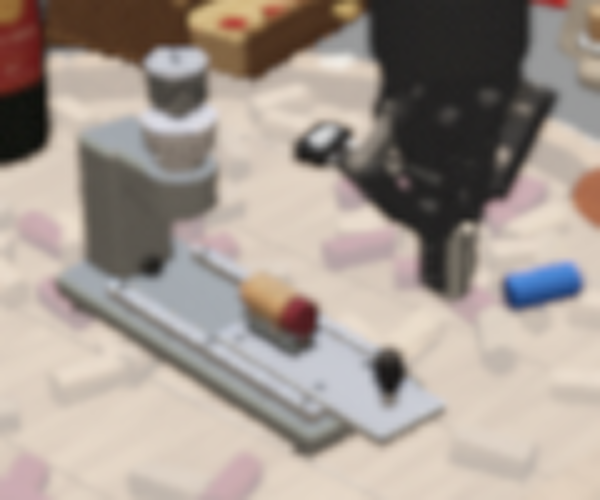

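The cork is seated lengthwise in the V-block at scene (246,222) and released. Push the carriage home.

```bash
python3 - <<'E'
from h import *
np.set_printoptions(precision=4,suppress=True)
g=np.array([.640,.0545]);a=-.09;u=np.array([np.cos(a),np.sin(a)])
k=read_tcp_rot()
w=lambda x,z:[*(g+u*x),z]
movel(w(-.205,.13),speed=.1); movel(w(-.205,.062),speed=.15); pause(.2); f0=read_ft_force()
movel(w(-.17,.062),speed=.06); print(read_ft_force()-f0)
movel(w(-.122,.062),speed=.05); print(read_ft_force()-f0,read_eef_pos())
x=-.122
hit=0
while x<-.09:
    x+=.002; movel(w(x,.062),speed=.03); f=read_ft_force()-f0; e=(read_eef_pos()[:2]-g)@u
    print(round(x,4),round(e,4),f@[*u,0],f)
    if -(f@[*u,0])>4.5: break
pause(.2);print((read_ft_force()-f0),(read_eef_pos()[:2]-g)@u,read_time_s())
E
```

```text
[-0.0151  0.3462  0.494 ]
[0.7038 0.3326 0.7956] [0.5191 0.0658 0.0623]
-0.12 -0.1199 -0.8015953288663011 [-0.7782  0.2952  0.2072]
-0.118 -0.118 0.07828250564005854 [ 0.0694 -0.1025  1.0616]
-0.116 -0.1158 -0.6519721204654336 [-0.6257  0.3204 -0.1178]
-0.114 -0.1138 0.465216917084068 [ 0.4035 -0.7054 -0.3722]
-0.112 -0.1117 -0.3073108746591941 [-0.2657  0.475   0.6804]
-0.11 -0.1097 -0.08807948647117386 [-0.056   0.3599  0.2615]
-0.108 -0.1077 -0.33934117480756193 [-0.3878 -0.5219 -0.8271]
-0.106 -0.1057 -0.1097284746148281 [-0.1469 -0.4072 -1.2276]
-0.104 -0.1037 0.11704503464510545 [ 0.0358 -0.9054 -0.9742]
-0.102 -0.1025 -1.4094544226412704 [-1.4073  0.0874  0.3666]
-0.1 -0.1023 -5.175413089338918 [-5.2629 -0.7359  4.6769]
[-5.3575  0.3124  3.5005] -0.10221934008244817 24.4833
```

Firm stop (5 N) at TCP gauge x -102 mm, which matches home. Back off, check the handle, then grip the knob with joint 7 wound back, centring by force.

```bash
python3 - <<'E'
from h import *
np.set_printoptions(precision=4,suppress=True)
g=np.array([.640,.0545]);a=-.09;u=np.array([np.cos(a),np.sin(a)])
w=lambda x,z:[*(g+u*x),z]
movel(w(-.125,.062),speed=.08); movel(w(-.14,.24),speed=.25)
move_gripper(.06,25)
read_camera("scene")
for n,z in(("carriage_handle",.05),("cork_mid",.05),("knob_grip",.152)):
    print(n,[(d["at"],u@(on("scene",d["at"],z)[:2]-g),on("scene",d["at"],z)[:2],d["confidence"]) for d in tip_of("scene",n)[:3]])
C=[.6405,.054]
q=np.array(inverse_kinematics([*C,.24],down(-.09-np.pi/2))); print(q)
q[6]=-2.75; move_j(q); print(read_eef_pos(),R.from_quat(read_tcp_rot()).as_matrix(),read_time_s())
E
```

```text
carriage_handle [([250.7, 219.7], np.float64(-0.08427123618878768), array([0.555 , 0.0504]), 0.59)]
cork_mid [([227.7, 212.3], np.float64(-0.01183928524865791), array([0.6289, 0.0632]), 0.7), ([351.9, 188.2], np.float64(-0.15498693456266066), array([ 0.4542, -0.2796]), 0.61), ([300.3, 220.3], np.float64(-0.1764232894293173), array([ 0.4549, -0.0334]), 0.52)]
knob_grip [([225.9, 174.8], np.float64(0.006140496508468249), array([0.6455, 0.0476]), 0.44)]
[ 0.2021  0.4182 -0.4511  1.6063  0.1942  1.1618 -1.9535]
[0.6398 0.0544 0.2396] [[ 0.6334 -0.7738 -0.0015]
 [-0.7738 -0.6334  0.0003]
 [-0.0012  0.001  -1.    ]] 27.4
```

```bash
python3 - <<'E'
from h import *
np.set_printoptions(precision=4,suppress=True)
C=np.array([.6405,.054])
movel([*C,.1635],speed=.12); pause(.2); f0=read_ft_force();t0=read_ft_torque(); print(f0,t0,read_eef_pos())
move_gripper(.036,20); print(read_finger_gap(),read_ft_force()-f0,read_grasp_force())
move_gripper(.0,40); pause(.2); print(read_finger_gap(),read_ft_force()-f0,read_ft_torque()-t0,read_grasp_force(),read_eef_pos(),read_qpos()[6],read_time_s())
np.save("f0.npy",np.r_[f0,t0])
E
```

```text
[ 0.1947 -0.7728 -0.3742] [-0.0006 -0.0247  0.0336] [0.6413 0.0542 0.1648]
0.03580070984217131 [0.7988 0.7239 0.5439] 0.0
0.030854370676416176 [1.9473 1.7078 1.7791] [ 0.2895 -0.2675 -0.1091] 39.6996396034956 [0.6411 0.0545 0.164 ] -2.7761828708612635 29.1667
```

Gripped at 40 N with hardly any side force. Turn in small steps, first chunk.

```bash
cat > turn.py <<'E'
from h import *
import sys
tot,step=float(sys.argv[1]),float(sys.argv[2]); stop=float(sys.argv[3])
b=np.load("f0.npy")
try: q=np.load("q.npy")
except OSError: q=read_qpos()
n=int(round(tot/step))
for i in range(n):
    q[6]+=step; move_j(q); np.save("q.npy",q)
    t=np.mean([read_ft_torque()[2] for _ in range(3)])-b[5]; f=read_ft_force()-b[:3]
    print(round(q[6],3),round(float(read_qpos()[6]),3),"tz",round(t,3),np.round(f,1))
    if abs(t)>stop: break
print(read_time_s(),read_finger_gap(),read_eef_pos())
E
python3 turn.py .48 .08 .3
```

```text
-2.696 -2.698 tz -0.057 [0.3 2.7 1.4]
-2.616 -2.619 tz -0.064 [0.7 0.3 1.6]
-2.536 -2.539 tz -0.087 [-0.5  1.6  1.9]
-2.456 -2.46 tz -0.146 [-0.5 -0.3  3.5]
-2.376 -2.38 tz -0.102 [-0.8  0.7  3.2]
-2.296 -2.3 tz -0.145 [-1.9 -0.5  3.8]
30.6667 0.031015445513214928 [0.64080926 0.05405174 0.16394157]
```

```bash
python3 - <<'E'
from h import *
M=R.from_quat(read_tcp_rot()).as_matrix(); print(M[:,1], np.degrees(np.arctan2(M[1,1],M[0,1])),read_ft_torque(),read_ft_force())
E
```

```text
[-3.98698885e-01 -9.17081838e-01 -3.17929407e-04] -113.49686590154538 [-0.19515988  0.36927434 -0.11091184] [-1.75384385 -1.22604603  3.45234839]
```

Increasing q7 turns counter-clockwise (closing axis went from -140.7° to -113.5°), so I have backed the spindle off 0.48 rad. That does no harm. Release, wind joint 7 to +2.75, regrip and turn with q7 decreasing.

```bash
rm -f q.npy; python3 - <<'E'
from h import *
np.set_printoptions(precision=4,suppress=True)
C=[.6408,.0542]
move_gripper(.06,25); movel([*C,.195],speed=.15)
q=np.array(inverse_kinematics([*C,.195],read_tcp_rot())); q[6]=2.75; move_j(q)
movel([*C,.1635],speed=.12); pause(.2); f0=read_ft_force();t0=read_ft_torque(); np.save("f0.npy",np.r_[f0,t0])
move_gripper(.036,20); move_gripper(0,40); pause(.1)
print(f0,t0,read_finger_gap(),read_ft_force()-f0,read_ft_torque()-t0,read_eef_pos(),read_qpos(),read_time_s())
E
python3 turn.py .9 -.1 .3
```

```text
[0.8043 0.3664 0.8319] [ 0.024  -0.0235 -0.0271] 0.030953823192993418 [ 2.0799 -1.3179  0.0921] [-0.0446 -0.5273  0.0724] [0.6419 0.0542 0.1642] [ 0.1822  0.4903 -0.4259  1.6723  0.2303  1.0214  2.7372] 36.8583
36.8583 0.030953823192993418 [0.64191184 0.05417804 0.16417627]
```

```bash
python3 turn.py -.8 -.1 .3
```

```text
2.637 2.64 tz 0.067 [ 0.9  0.7 -1.1]
2.537 2.541 tz 0.051 [ 1.  -0.1 -0.4]
2.437 2.442 tz 0.049 [ 2.4 -0.1 -1.2]
2.337 2.342 tz 0.083 [ 2.9 -0.1 -2.1]
2.237 2.242 tz 0.109 [ 3.3 -0.2 -2.6]
2.137 2.142 tz 0.117 [ 4.  -0.2 -2.2]
2.037 2.042 tz 0.089 [ 3.9 -0.5 -2.7]
1.937 1.941 tz 0.038 [ 3.8 -0.3 -3.3]
38.8583 0.03118404054639089 [0.64243701 0.05395739 0.16426899]
```

```bash
python3 turn.py -1.2 -.1 .155
```

```text
1.837 1.841 tz 0.173 [ 4.8 -0.5 -2.5]
39.1083 0.030361555579815076 [0.64248044 0.0539051  0.16425568]
```

```bash
python3 turn.py -.36 -.06 .4
```

```text
1.777 1.781 tz 0.114 [ 4.6 -0.9 -2.6]
1.717 1.721 tz 0.126 [ 5.  -0.2 -2.8]
1.657 1.661 tz 0.133 [ 4.2 -0.8 -2.5]
1.597 1.601 tz 0.094 [ 5.  -1.3 -3. ]
1.537 1.541 tz 0.119 [ 4.5 -0.3 -3. ]
1.477 1.481 tz 0.087 [ 4.8 -0.5 -2.5]
40.6083 0.03098240716252897 [0.64260232 0.05365501 0.16424849]
```

```bash
sed -i 's/print(round(q\[6\],3),/print(round(float(read_effort()[6]),3),round(q[6],3),/' turn.py; python3 turn.py -.64 -.08 .19
```

```text
-0.13 1.397 1.401 tz 0.138 [ 5.2 -0.7 -3.7]
-0.13 1.317 1.321 tz 0.109 [ 3.9 -1.1 -3.7]
-0.124 1.237 1.241 tz 0.099 [ 4.8 -0.5 -2.7]
-0.123 1.157 1.161 tz 0.171 [ 4.5 -1.7 -2.4]
-0.126 1.077 1.081 tz 0.134 [ 4.8 -1.  -2.9]
-0.127 0.997 1.001 tz 0.135 [ 5.3 -0.8 -3. ]
-0.126 0.917 0.921 tz 0.105 [ 5.4 -0.5 -3. ]
-0.127 0.837 0.841 tz 0.126 [ 4.4 -0.8 -2.5]
42.6083 0.03079766561186878 [0.64259387 0.05318241 0.16426228]
```

Joint-7 effort is a clean signal: steady drag at 0.127, no clicks yet. I'll use it as the stop criterion.

```bash
sed -i 's/if abs(t)>stop/if abs(read_effort()[6]+.127)>stop/' turn.py; python3 turn.py -1.6 -.08 .015
```

```text
-0.125 0.757 0.761 tz 0.099 [ 4.2 -0.9 -3.6]
-0.125 0.677 0.681 tz 0.114 [ 4.  -0.8 -3.4]
-0.123 0.597 0.601 tz 0.132 [ 4.7 -1.6 -3.5]
-0.121 0.517 0.521 tz 0.082 [ 3.9 -2.4 -1.4]
-0.12 0.437 0.441 tz 0.071 [ 4.3 -1.7 -2.4]
-0.12 0.357 0.361 tz 0.12 [ 4.3 -2.  -1.7]
-0.119 0.277 0.281 tz 0.128 [ 4.5 -1.8 -2.2]
-0.119 0.197 0.201 tz 0.103 [ 3.9 -1.4 -2.6]
-0.121 0.117 0.121 tz 0.13 [ 4.8 -2.7 -2.6]
-0.122 0.037 0.041 tz 0.136 [ 4.4 -1.6 -2. ]
-0.125 -0.043 -0.038 tz 0.099 [ 4.3 -2.4 -1.1]
-0.131 -0.123 -0.118 tz 0.126 [ 4.  -2.2 -1.6]
-0.154 -0.203 -0.197 tz 0.137 [ 3.6 -2.6 -1.1]
45.8583 0.031057601269274794 [0.64198836 0.05281869 0.16422764]
```

Contact with the cork at q7 ≈ -0.15. Fine steps now.

```bash
sed -i 's/if abs(read_effort()\[6\]+.127)>stop/if read_effort()[6]>-.1/' turn.py; python3 turn.py -.6 -.04 1
```

```text
-0.15 -0.243 -0.237 tz 0.151 [ 3.8 -3.2 -0.8]
-0.15 -0.283 -0.277 tz 0.206 [ 3.2 -2.6 -1.2]
-0.085 -0.323 -0.318 tz 0.126 [ 3.4 -2.5 -0.4]
46.6083 0.03072377573079902 [0.64190963 0.05284984 0.16428985]
```

```bash
sed -i 's/if read_effort()\[6\]>-.1/if False/' turn.py; python3 turn.py -.24 -.04 1
```

```text
-0.138 -0.363 -0.358 tz 0.148 [ 3.5 -3.  -0.6]
-0.166 -0.403 -0.398 tz 0.097 [ 3.8 -3.9 -1.1]
-0.189 -0.443 -0.438 tz 0.195 [ 3.2 -3.6  0.3]
0.0 -0.483 -0.479 tz 0.042 [ 3.6 -3.2 -0.8]
0.021 -0.523 -0.52 tz 0.008 [ 2.4 -4.3 -0.4]
0.018 -0.563 -0.56 tz -0.01 [ 3.5 -4.6 -0.2]
48.1083 0.030515391510014426 [0.64180753 0.0529691  0.16422765]
```

The first true click came at q7 ≈ -0.465 (effort 0.19 → 0). The next is expected near -0.91.

```bash
python3 turn.py -.40 -.04 1
```

```text
-0.045 -0.603 -0.599 tz 0.083 [ 2.5 -4.3  0.4]
-0.098 -0.643 -0.639 tz 0.093 [ 3.6 -3.9  0.6]
-0.133 -0.683 -0.679 tz 0.12 [ 2.8 -3.2  0.3]
-0.158 -0.723 -0.719 tz 0.146 [ 2.9 -4.   0.3]
-0.098 -0.763 -0.759 tz 0.058 [ 2.5 -4.3  1. ]
-0.14 -0.803 -0.799 tz 0.14 [ 2.3 -4.7  0.5]
-0.167 -0.843 -0.839 tz 0.182 [ 2.1 -3.9  0.4]
-0.19 -0.883 -0.879 tz 0.199 [ 2.3 -5.   1. ]
-0.011 -0.923 -0.92 tz 0.061 [ 2.4 -5.6  1.4]
0.027 -0.963 -0.96 tz 0.01 [ 2.  -5.2 -0. ]
50.6083 0.030567195700339556 [0.64162507 0.05320549 0.16421665]
```

Second click at -0.905. The third is due near -1.345, and stopping just after it sits mid-window (slip about 1.2–1.37) with little spring-back. Advance, stop at the drop, release, and view.

```bash
sed -i 's/if False/if q[6]<-1.25 and read_effort()[6]>-.04/' turn.py; python3 turn.py -.44 -.04 1; python3 - <<'E'
from h import *
move_gripper(.06,20); e=read_eef_pos(); print(read_ft_force(),e)
movel([e[0],e[1],.25],speed=.15); movel([.45,.02,.28],speed=.25)
im=read_camera("scene"); print(read_time_s(),read_finger_gap())
cv2.imwrite("pics/end.png",cv2.resize(im[140:260,180:310,::-1],None,fx=5,fy=5,interpolation=cv2.INTER_CUBIC))
E
```

```text
0.027 -1.003 -1.0 tz -0.041 [ 0.9 -5.5  1.4]
-0.034 -1.043 -1.04 tz 0.047 [ 2.6 -5.6  0.9]
-0.093 -1.083 -1.08 tz 0.081 [ 1.5 -5.9  1.4]
-0.132 -1.123 -1.12 tz 0.142 [ 2.2 -5.3  1. ]
-0.153 -1.163 -1.16 tz 0.126 [ 1.1 -4.9  0.7]
-0.103 -1.203 -1.2 tz 0.08 [ 0.5 -4.9  1. ]
-0.143 -1.243 -1.24 tz 0.141 [ 0.7 -4.7  0.4]
-0.169 -1.283 -1.28 tz 0.096 [ 0.8 -5.1  1.7]
-0.192 -1.323 -1.32 tz 0.19 [ 1.  -5.5  0.9]
-0.213 -1.363 -1.36 tz 0.211 [-0.6 -5.   2.2]
0.026 -1.403 -1.4 tz -0.005 [ 0.  -5.   1.6]
53.3583 0.030507628931074764 [0.64152736 0.05340856 0.1641938 ]
[ 0.74346862 -0.21548064  0.25816215] [0.64116796 0.05600559 0.16381235]
55.4583 0.06038101214007066
```

View pics/end.png

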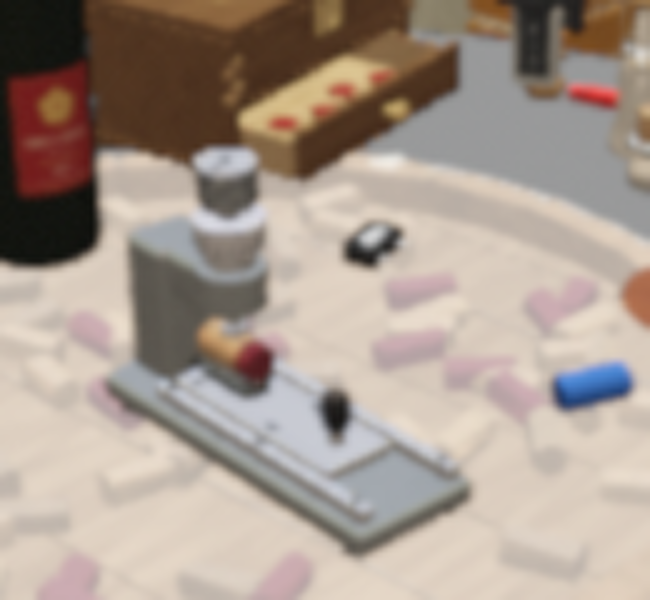

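The picture shows the carriage home (handle at scene (247,222)), the cork seated under the spindle foot at (227,210), the gauge upright and the robot clear. Three clicks were felt.

```bash
python3 -c "
from bench import *
print(sign_off())"
```

```text
the job is handed in; nothing more can be done
None
```

I handed the job in at about 55 s: the cork is seated in the V-block, the carriage is home, and the ratchet was turned to three clicks (I first turned the knob 0.48 rad the wrong way, then corrected it); sign-off gave no verdict, and I could not read the slip angle or grip force directly.

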